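Reset the depth stop of the dose-card press

TASK

Reset the depth stop of the small dose-card press: slacken the brass jam nut (never force the adjuster round while it clamps), screw the blue square-headed adjuster down until its red foot bears snugly but not hard on the brass shim of the gauge, then retighten the jam nut firmly, without forcing it, so that the setting is locked. Leave the jar, the syringe and the basket where they stand.

Things in the scene. Friction and masses are not known exactly. Their poses are not given: they have to be found in the camera images.
- press: cream C-frame hand press, fixed. Origin on the table under the vertical axis shared by foot, nut and adjuster. Base 150 x 230 x 20 mm; column at its y 80-140 mm; overhanging arm 64 mm wide, top at z 120 mm, with a 28 mm wide collar up to z 136 mm carrying the nut, adjuster head above. Short black-balled lever beside the column (x 42, y 115-224 mm), below z 120 mm
- nut_grip (a point): centre of the brass hexagonal jam nut, on the axis, 147 mm above the table. Nut 22 mm high (z 136-158 mm), 46 mm across flats, each flat 26 mm wide. The point's +x axis is square to a flat (flats face every 60 deg from it), z up. A red mark on its top points along the point's +y, to a corner
- knob_grip (a point): centre of the adjuster's blue square head, on the axis above the nut, 178 mm above the table. Head 24 x 24 mm, 28 mm high (z 164-192 mm); its top is 34 mm above the nut's top and it fits between fingers that grip the nut. The point's x and y axes are square to its sides, z up; a white mark on its top points along +y
- nut (a joint): turn of the jam nut, rad; grows counter-clockwise from above (loosening). Under 0 it clamps, at 0 it lets go, 2.2 is its end; starts tight at -0.42 to -0.35. Friction 0.2 N m against the last motion holds it. Clamped, it pushes back counter-clockwise by 0.47 N m per rad under 0. Firm: push-back about 0.2 N m, moment while turning 0.4; from -0.5 on it springs back when let go
- knob (a joint): turn of the adjuster, rad; grows clockwise from above, lowering the foot 4 mm per rad (the head stays at its height). Range -0.1 to 3.2, starts at 0 to 0.4, foot meets shim at about 0.9 to 1.9. Friction 0.16 N m against the last motion holds it. Braked while the nut clamps: do not force it then, back the nut off to +0.3 or more first. With the foot on the shim it pushes back by 0.26 N m per rad
- foot_face (a point): centre of the lower face of the adjuster's foot, a red disc 24 mm across under the arm, 62 mm above the table when joint knob is 0
- foot: the same foot (origin not on it, 62 mm below its face). Sprung, about 16 N per mm; 1 N on the shim turns the adjuster back (counter-clockwise) with 0.004 N m, on top of friction. Snug is about 25 N: the measured moment has shifted by 0.1 N m from its free-turning value; under 10 N is loose, over 40 N is hard
- gauge: setting gauge, fixed on the press's base under the foot: aluminium block 60 x 50 x 30 mm, origin under its centre, 20 mm above the table, with a 36 mm brass shim disc on it. The height of the shim's top is not known exactly: 34 to 39 mm above this origin, differing each time, 2 to 8 mm under the foot at the start
- shoe: steel clamp shoe hidden in the arm; the nut presses it on the adjuster with about 105 N per rad under 0. Firm is about 45 N; 30 N is the least, 100 N is forcing it. Nothing to handle; origin near the press's origin
- jar: loose amber jar with white cap, 48 mm wide, 75 mm high, origin under its centre
- syringe: loose white syringe lying on the table, about 125 mm long, 34 mm wide, 27 mm high, origin under its middle
- basket: loose lime-green basket of dose cards, 150 x 200 x 60 mm (cards to 95 mm), origin under its centre

How it is judged:
By the outcome, as a careful person would: the job done as asked, in the order asked, and still so for the second after the job is handed in, with the robot touching nothing.
It also fails if it takes over 72 s, if anything falls off the work surface, if the arm or the gripper's body presses on something with over 40 N, if the wrist force passes 120 N, or if a joint passes its speed limit or range.

ROBOT

A 6-joint arm with a two-finger parallel gripper is mounted at the origin on the work surface. World frame = base frame: x ahead of the robot, y to its left, z up, the work surface at z = 0. Lengths are in m, angles in rad, forces in N, time in s.
With the tool pointing down it reaches from about 0.35 to 0.775 m from the base axis. Payload 7.3 kg.
Tool frame: the origin (TCP) lies at the centre of the arm's flange, where the gripper is bolted on; the fingertips stand 178 mm ahead of it and the grasp point (between the pads) lies 159 mm ahead of it (tip_extent is the distance from the TCP to the fingertips, in m); z points along the fingers, y is the line along which they close (so a half turn about z gives the same grasp; the last joint's range is limited). The gripper opens to 92 mm and grips with 3 to 60 N. Pads are 19 mm wide; open, the fingers measure 130 mm over their backs; the gripper's body (75 mm by 190 mm) begins 47 mm behind the grasp point.
Start: joints at [1.044, 0.342, 1.524, -0, 1.275, -0.146], TCP at [0.195, 0.487, 0.405] pointing down, gripper open.
Joint ranges: [-2.53, 2.53], [-0.77, 2.02], [0.04, 2.7], [-1, 4.14], [0.28, 2.66], [-3.11, 3.11]. Speed limits (rad/s): [2.57, 2.57, 3.14, 3.14, 3.14, 3.14].

INTERFACE

Orientations are given as [roll, pitch, yaw] about the fixed x, y, z axes, in that order (R = Rz(yaw) Ry(pitch) Rx(roll)).
In Python, from cell import * gives the robot as it stands.
- The arm moves only by the tool arm_command, never from a script. Its arguments are lists of equal length, an entry for each row: "xyz": the shift along the world's x, y, z in mm, a list of three; "spin": the turn about the world's z in degrees. In form: {"xyz": [[tx, ty, tz], ...], "spin": [spin, ...]}. A call has 1 to 20 rows; each row shifts and turns the commanded pose from where the row before left it; what a row does not reach is not made up. A row lasts 1/10 s, in which the tool goes at most 50 mm and 8.59 degrees, less where a joint would pass 70% of its speed; a pose out of reach is approached as far as the arm can. A call with a gripper value outside its range is refused whole. "jaw" is the opening, from -1 (shut) to 1 (fully open), set as the call begins (left out, the last holds). The fingers move at their own pace and stop on an object; "squeeze" is the grip in N (left out, the last holds). Time passes only in rows, so rows that do not move let the fingers close. It gives the time, the measured TCP pose, the force, the opening and the grip force at its end, in the units of the state.
- observe(): the state, without advancing time (a new reading comes with each control period).
- read_camera(name): name is "side" or "top"; returns a dict with "img" (480x640x3 uint8, red, green, blue), "depth" (480x640 float32, m along the optical axis (not along the pixel's ray), 0 where there is no reading), "fx", "fy", "cx", "cy" (pixels), "world_from_camera" (4x4, takes a point from camera to world coordinates). Camera axes: x right, y up, looking along -z (the intrinsics and any distortion apply to the point x, -y, -z); pixel columns grow to the right and rows downward; lengths in m; the calibration is good to about 2 mm. A picture is of the moment at which its call begins.
- hand_in(): hands the job in; it is judged then, once.
The state is a dict: "time": time; "qpos": joint angles; "qvel": joint speeds; "joint_efforts": joint torques, N m; "tool_pos": TCP position; "tool_rot": TCP orientation; "contact_force": force on the tool from outside, world axes, zero at the start; "torque": the same for the moment, N m; "opening": finger opening in m; "grip_force": force on a finger pad.
Only numpy, scipy, OpenCV 4.12 (cv2) and the standard library are available. Lean on these libraries where they do the work, as an engineer would, in place of code of your own. Each camera call takes 0.05 s, during which the arm holds its last target. There are 200 camera calls.

## Working session

There is one attempt and no reset: what is moved stays moved. The work goes in short steps, Python scripts to look and compute and a tool call to move; the robot and the scene stay as the last step left them, time stands still between calls to the robot, and variables do not carry over. Pictures are saved under pics/ and viewed, at most 10 in all, crops included, and the job is handed in when it is done.

Besides the shell and the picture viewer there is one more tool, called after "Emit:" as name(argument=value, ...), one argument or row to a line, values as JSON. arm_command: Moves the arm, as the interface text tells. Its arguments: {"type":"object","properties":{"xyz":{"type":"array","items":{"type":"array","items":{"type":"number"}}},"spin":{"type":"array","items":{"type":"number"}},"jaw":{"type":"number"},"squeeze":{"type":"number"}},"required":["xyz","spin"]}

```bash
mkdir -p pics; ls; python3 - <<'E'
from cell import *
import cv2,numpy as np
print(observe())
for n in("top","side"):
    c=read_camera(n); np.savez(f"{n}.npz",**c); cv2.imwrite(f"pics/{n}0.png",c["img"][:,:,::-1])
    print(c["fx"],c["fy"],c["cx"],c["cy"],c["world_from_camera"],[k for k in c])
E
```

```text
pics
{'time': 0.0, 'qpos': array([ 1.04401890e+00,  3.42728605e-01,  1.52502816e+00,  1.78118983e-05,
        1.27538140e+00, -1.46009917e-01]), 'qvel': array([ 0.00041355,  0.0003413 ,  0.00059148, -0.00022639, -0.0007214 ,
       -0.00049116]), 'joint_efforts': array([-1.84161632e-03, -4.31232297e+01, -2.44217008e+01,  7.14785582e-02,
        5.59347065e-02, -1.48425252e-04]), 'tool_pos': array([0.19502081, 0.48728877, 0.4040378 ]), 'tool_rot': array([-3.14006606e+00, -2.41710797e-04,  2.76081976e+00]), 'contact_force': array([0.31635752, 0.03634471, 1.04914162]), 'torque': array([ 0.02465407, -0.01554451, -0.02429296]), 'grip_force': 0.0, 'opening': 0.09197287251347137}
469.117889931933 469.117889931933 322.4493460488367 246.0031472144722 [[ 0.02438834  0.99425083 -0.10426166  0.49641529]
 [-0.99958914  0.02268163 -0.01752412 -0.01640707]
 [-0.01505855  0.10464621  0.9943955   1.05960942]
 [ 0.          0.          0.          1.        ]] ['img', 'depth', 'fx', 'fy', 'cx', 'cy', 'world_from_camera']
542.9105094438777 542.9105094438777 313.08652476922856 234.89615696727142 [[ 0.96684632  0.1430118  -0.21155573  0.3372973 ]
 [-0.2543611   0.6125273  -0.74840546 -0.84229994]
 [ 0.02255285  0.77740461  0.6285964   0.85064021]
 [ 0.          0.          0.          1.        ]] ['img', 'depth', 'fx', 'fy', 'cx', 'cy', 'world_from_camera']
```

View pics/top0.png

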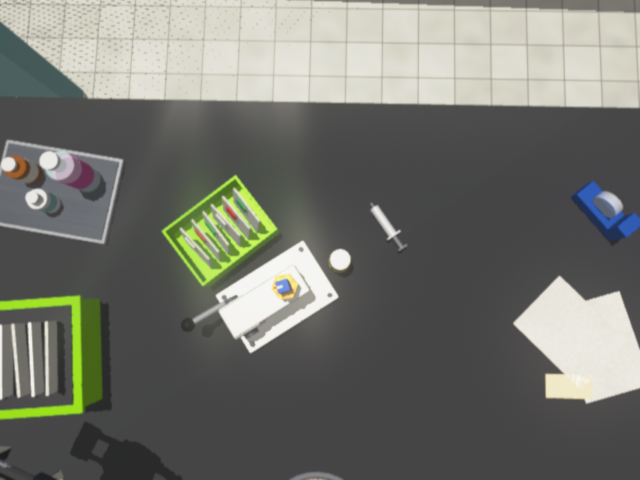

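View pics/side0.png

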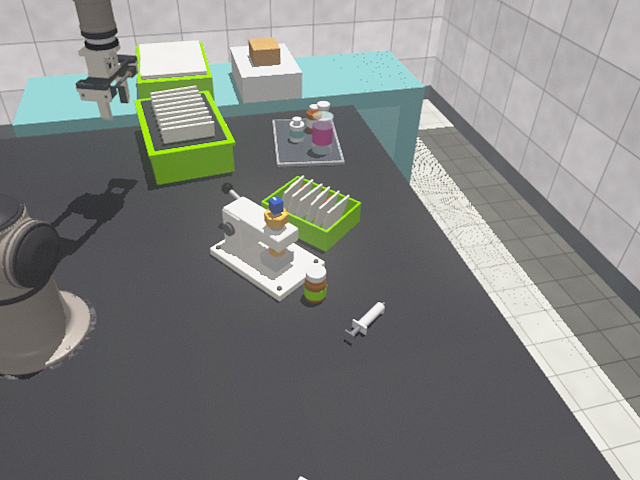

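The top view shows the press at about (277,297), with the blue head and brass nut at (285,287), the basket at (220,230) and the jar at (340,262). The side view shows the head at (277,204) and the nut at (276,218).

```bash
cat > h.py <<'E'
import numpy as np,cv2
def load(n): return dict(np.load(f"{n}.npz"))
def ray(c,u,v):
    d=np.array([(u-c["cx"])/c["fx"],-(v-c["cy"])/c["fy"],-1.]); M=c["world_from_camera"]; return M[:3,3],M[:3,:3]@d
def onz(c,u,v,z):
    o,d=ray(c,u,v); return o+d*(z-o[2])/d[2]
def masks(c):
    h=cv2.cvtColor(c["img"],cv2.COLOR_RGB2HSV); H,S,V=cv2.split(h)
    return {"blue":(H>105)&(H<130)&(S>120)&(V>50),"brass":(H>8)&(H<28)&(S>110)&(V>90),"red":((H<6)|(H>172))&(S>130)&(V>70),"lime":(H>35)&(H<50)&(S>150)}
E
python3 - <<'E'
from h import *
rois={"top":(262,266,310,310),"side":(205,180,330,310)}
for n,(x0,y0,x1,y1) in rois.items():
    c=load(n)
    for k,m in masks(c).items():
        s=m[y0:y1,x0:x1]; v,u=np.nonzero(s)
        if len(u)==0: continue
        u=u+x0; v=v+y0; print(n,k,len(u),u.mean(),v.mean(),u.min(),u.max(),v.min(),v.max())
        o=c["world_from_camera"][:3,3]
        P=[]
        for a,b in zip(u,v):
            d=c["depth"][b,a]
            oo,r=ray(c,a,b); P.append(oo+r*d)
        P=np.array(P)
        print(np.median(P,0),P[:,2].min(),P[:,2].max())
        if n=="top" and k in("blue","brass"):
            zt=0.192 if k=="blue" else .158
            t=abs(P[:,2]-zt)<.006; cnt=np.c_[u,v][t].astype(np.float32)
            Q=np.array([onz(c,a,b,zt)[:2] for a,b in cnt])
            r=cv2.minAreaRect((Q*1000).astype(np.float32)); print("rect",len(Q),r,Q.mean(0))
    big=cv2.resize(c["img"][y0:y1,x0:x1,::-1],None,fx=13 if n=="top" else 4.5,fy=13 if n=="top" else 4.5,interpolation=cv2.INTER_CUBIC)
    cv2.imwrite(f"pics/{n}1.png",big)
# press base: cream mask in top view
c=load("top"); h=cv2.cvtColor(c["img"],cv2.COLOR_RGB2HSV)
m=((h[...,2]>150)&(h[...,1]<60)).astype(np.uint8); m[:235]=0; m[365:]=0; m[:,:200]=0; m[:,352:]=0
k,l,st,ce=cv2.connectedComponentsWithStats(m)
i=1+st[1:,4].argmax(); v,u=np.nonzero(l==i)
d=c["depth"][v,u]; P=np.array([onz(c,a,b,.02) for a,b in zip(u,v)])
Z=np.array([ray(c,a,b)[0]+ray(c,a,b)[1]*q for a,b,q in zip(u,v,d)])
b=abs(Z[:,2]-.02)<.008
print("base",cv2.minAreaRect((P[b,:2]*1000).astype(np.float32)))
r=cv2.minAreaRect((P[b,:2]*1000).astype(np.float32)); print(cv2.boxPoints(r))
t=abs(Z[:,2]-.12)<.008
print("arm",cv2.minAreaRect((Z[t,:2]*1000).astype(np.float32)))
E
```

```text
top blue 58 283.58620689655174 286.4310344827586 277 288 282 291
[0.5098811  0.0680342  0.19134772] 0.1880617076952803 0.19596139780897093
rect 58 ((511.5796203613281, 70.56098937988281), (17.831764221191406, 17.964208602905273), 17.946483612060547) [0.51075398 0.06876341]
top brass 161 286.5652173913044 288.88198757763973 273 297 275 298
[0.50497195 0.06139448 0.1571211 ] 0.15329152950842995 0.17794855668940213
rect 160 ((510.7834777832031, 69.68334197998047), (46.97047424316406, 42.35228729248047), 35.671817779541016) [0.5068528  0.06615595]
side blue 80 275.4625 201.7875 269 282 196 213
[0.5120922  0.06584823 0.19332621] 0.1678937504794238 0.8506402071281648
side brass 535 290.5532710280374 247.25420560747665 264 328 184 302
[0.52269777 0.05014623 0.14131348] 0.0007141403703255778 0.8506402071281648
side red 8 320.0 196.25 299 329 187 201
[0.66068905 0.1995355  0.08634914] 0.04739091384195482 0.0880196201769291
side lime 753 305.9003984063745 233.8114209827357 262 329 180 300
[0.58976029 0.13202717 0.04445408] -0.0014737601343618456 0.8506402071281648
base ((491.8415832519531, 100.2889404296875), (148.8478240966797, 229.23684692382812), 33.5801887512207)
[[366.44226  154.61487 ]
 [493.23395  -36.36523 ]
 [617.2409    45.963013]
 [490.44922  236.94312 ]]
arm ((482.14154052734375, 114.74421691894531), (68.90665435791016, 178.54922485351562), 33.30243682861328)
```

View pics/top1.png

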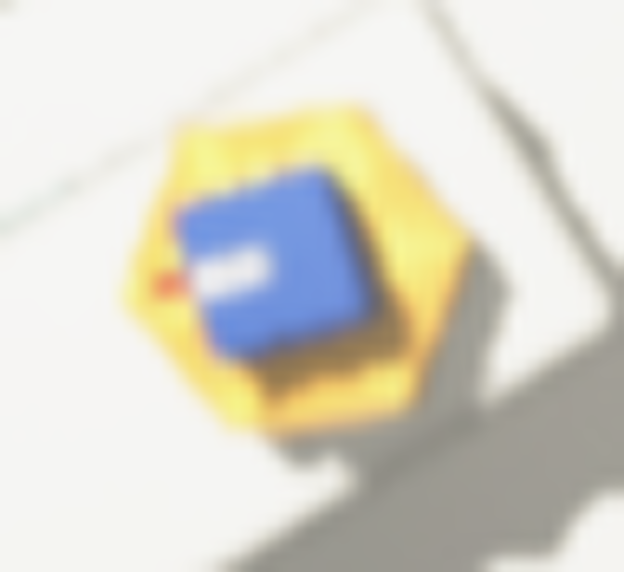

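View pics/side1.png

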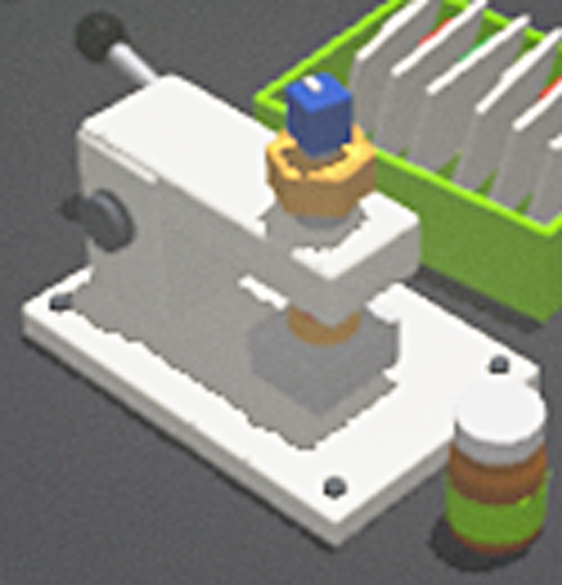

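```bash
python3 - <<'E'
from h import *
c=load("top")
def pts(L,z): return np.array([onz(c,(x+.5)/13-.5+262,(y+.5)/13-.5+266,z)[:2] for x,y in L])*1000
H=pts([(175,212),(325,168),(372,308),(228,358)],.192); N=pts([(183,125),(362,105),(470,240),(405,415),(240,425),(128,295)],.158)
print(H.mean(0),N.mean(0),(N[:3]+N[3:])/2)
for Q,p in((H,90),(N,60)):
    e=np.roll(Q,-1,0)-Q; print(np.hypot(*e.T),np.degrees(np.arctan2(e[:,1],e[:,0]))%p)
print("hex corner dirs",np.degrees(np.arctan2(*(N-N.mean(0)).T[::-1]))%60)
s=load("side")
def sp(x,y,z): return onz(s,(x+.5)/4.5-.5+205,(y+.5)/4.5-.5+180,z)*1000
print("side head top",sp(319,88,.192))
E
```

```text
[512.15292056  70.46422496] [511.99527357  70.44769486] [[511.63153924  71.06526094]
 [512.39499737  69.98722312]
 [511.95928411  70.29060051]]
[22.19118796 20.97126095 21.57339625 22.05446312] [17.70710493 20.41594856 20.48621884 21.95673154]
[26.65120637 25.60851603 27.34272473 24.34015656 25.35803448 26.25350723] [37.7272473  40.34996768 41.22452943 34.84678555 42.67021997 43.96645998]
hex corner dirs [40.7628012  40.17945041 40.34385582 37.75809177 41.56655692 40.63084834]
side head top [512.51641237  74.94119031 192.        ]
```

Emit:
arm_command(
  xyz=[
    [20,-26,0],
    [20,-26,0],
    [20,-26,0],
    [20,-26,0],
    [20,-26,0],
    [20,-26,0],
    [20,-26,0],
    [20,-26,0],
    [20,-26,0],
    [20,-26,0],
    [20,-26,0],
    [20,-26,0],
    [20,-26,0],
    [20,-26,0],
    [20,-26,0],
    [17,-26,0],
    [0,0,0],
    [0,0,0],
  ],
  spin=[2,0,0,0,0,0,0,0,0,0,0,0,0,0,0,0,0,0],
  jaw=1,
)

```text
time: 1.9
tool_pos: [0.512, 0.0711, 0.4042]
tool_rot: [-3.142, -0.002, 2.794]
contact_force: [0.0, 0.2, -0.1]
opening: 0.0918
grip_force: 0.0
```

Emit:
arm_command(
  xyz=[
    [0,0,-20],
    [0,0,-20],
    [0,0,-20],
    [0,0,-15],
    [0,0,-10],
    [0,0,-10],
    [0,0,0],
    [0,0,0],
  ],
  spin=[0,0,0,0,0,0,0,0],
)

```text
time: 2.7
tool_pos: [0.5122, 0.0716, 0.3101]
tool_rot: [3.141, 0.0, 2.796]
contact_force: [-1.0, -0.4, 0.6]
opening: 0.092
grip_force: 0.0
```

Emit:
arm_command(
  xyz=[
    [0,0,0],
    [0,0,0],
    [0,0,0],
    [0,0,0],
    [0,0,0],
    [0,0,0],
    [0,0,0],
    [0,0,0],
  ],
  spin=[0,0,0,0,0,0,0,0],
  jaw=-1,
  squeeze=8,
)

```text
time: 3.5
tool_pos: [0.5119, 0.0708, 0.3097]
tool_rot: [-3.14, -0.0, 2.796]
contact_force: [-2.0, -4.6, 1.9]
opening: 0.0461
grip_force: 8.0
```

```bash
cat > o.py <<'E'
from cell import *
import numpy as np
s=observe(); 
for k in("time","tool_pos","tool_rot","contact_force","torque","opening","grip_force","qpos"): print(k,np.round(s[k],4))
E
python3 o.py
```

```text
time 3.5
tool_pos [0.5119 0.0708 0.3097]
tool_rot [-3.140e+00 -3.000e-04  2.796e+00]
contact_force [-2.0324 -4.5991  1.8855]
torque [-0.8754  0.3369  0.1149]
opening 0.0461
grip_force 8.0085
qpos [-1.0500e-02  4.2550e-01  1.6825e+00 -1.6000e-03  1.0345e+00 -1.2349e+00]
```

Emit:
arm_command(
  xyz=[
    [0,-0.5,0],
    [0,0,0],
    [0,0,0],
  ],
  spin=[0,0,0],
  squeeze=45,
)

```text
time: 3.8
tool_pos: [0.5119, 0.0707, 0.3097]
tool_rot: [-3.141, -0.0, 2.796]
contact_force: [-2.5, -4.1, 2.1]
opening: 0.0457
grip_force: 44.9
```

```bash
python3 o.py
```

```text
time 3.8
tool_pos [0.5119 0.0707 0.3097]
tool_rot [-3.1408e+00 -4.0000e-04  2.7960e+00]
contact_force [-2.4915 -4.1433  2.1148]
torque [-0.9024  0.5106  0.2565]
opening 0.0457
grip_force 44.9435
qpos [-1.0900e-02  4.2530e-01  1.6826e+00 -7.0000e-04  1.0343e+00 -1.2358e+00]
```

Emit:
arm_command(
  xyz=[
    [0,0,0],
    [0,0,0],
    [0,0,0],
    [0,0,0],
    [0,0,0],
    [0,0,0],
  ],
  spin=[2,2,2,2,2,0],
)

```text
time: 4.4
tool_pos: [0.5119, 0.0707, 0.3097]
tool_rot: [-3.141, -0.001, 2.971]
contact_force: [-2.1, -4.3, 2.3]
opening: 0.0457
grip_force: 44.9
```

```bash
python3 o.py
```

```text
time 4.4
tool_pos [0.5119 0.0707 0.3097]
tool_rot [-3.1409e+00 -6.0000e-04  2.9711e+00]
contact_force [-2.1185 -4.3379  2.2609]
torque [-1.0224  0.4493  0.2837]
opening 0.0457
grip_force 44.9442
qpos [-1.1100e-02  4.2530e-01  1.6827e+00 -7.0000e-04  1.0343e+00 -1.4110e+00]
```

Emit:
arm_command(
  xyz=[
    [0,0,0],
    [0,0,0],
    [0,0,0],
    [0,0,0],
    [0,0,0],
    [0,0,0],
    [0,0,0],
    [0,0,0],
    [0,0,0],
    [0,0,0],
    [0,0,0],
  ],
  spin=[4,4,4,4,4,4,4,4,4,4,0],
)

```text
time: 5.5
tool_pos: [0.5119, 0.0705, 0.3097]
tool_rot: [-3.141, -0.001, -2.613]
contact_force: [-3.0, -6.3, 2.7]
opening: 0.0454
grip_force: 44.9
```

```bash
python3 o.py
```

```text
time 5.5
tool_pos [0.5119 0.0705 0.3097]
tool_rot [-3.141e+00 -1.000e-03 -2.613e+00]
contact_force [-2.9709 -6.2788  2.6592]
torque [-1.1474  0.3745  0.1255]
opening 0.0454
grip_force 44.9203
qpos [-1.1300e-02  4.2530e-01  1.6827e+00 -1.1000e-03  1.0342e+00 -2.1101e+00]
```

Emit:
arm_command(
  xyz=[
    [0,0,0],
    [0,0,0],
    [0,0,0],
    [0,0,0],
    [0,0,10],
    [0,0,10],
    [0,0,11],
    [0,0,0],
    [0,0,0],
    [0,0,0],
  ],
  spin=[0,0,0,0,0,0,0,-5,-5,0],
  jaw=1,
)

```text
time: 6.5
tool_pos: [0.5122, 0.0709, 0.3418]
tool_rot: [-3.141, 0.001, -2.79]
contact_force: [-0.4, -0.1, -0.1]
opening: 0.0918
grip_force: 0.0
```

```bash
python3 o.py; python3 - <<'E'
from cell import *
import cv2
c=read_camera("side"); cv2.imwrite("pics/s2.png",cv2.resize(c["img"][150:300,200:350,::-1],None,fx=4,fy=4,interpolation=cv2.INTER_CUBIC))
E
```

```text
time 6.5
tool_pos [0.5122 0.0709 0.3418]
tool_rot [-3.1412e+00  1.4000e-03 -2.7902e+00]
contact_force [-0.4383 -0.1162 -0.1162]
torque [0.0905 0.0272 0.0331]
opening 0.0918
grip_force 0.0
qpos [-1.0800e-02  3.8760e-01  1.6415e+00  2.0000e-04  1.1110e+00 -1.9330e+00]
```

View pics/s2.png

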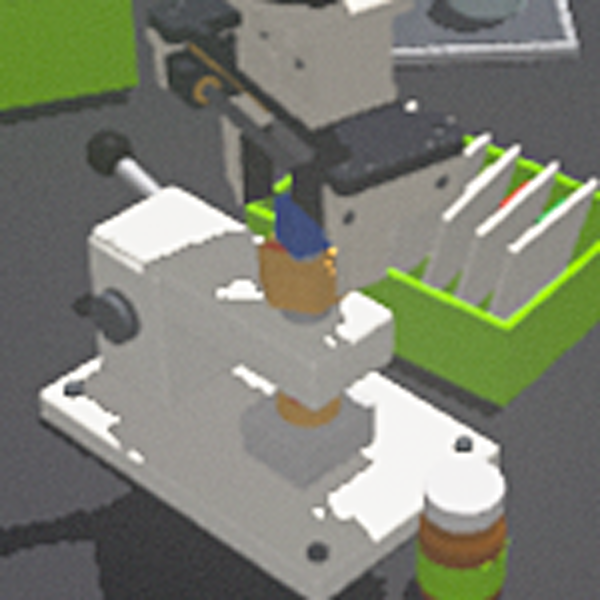

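The crop shows the nut turned, with its red mark now at the left (262,240), and the open fingers around the blue head at (300,228). I'll grip the head lightly.

Emit:
arm_command(
  xyz=[
    [0,-0.5,0],
    [0,0,0],
    [0,0,0],
    [0,0,0],
    [0,0,0],
    [0,0,0],
    [0,0,0],
    [0,0,0],
    [0,0,0],
  ],
  spin=[0,0,0,0,0,0,0,0,0],
  jaw=-1,
  squeeze=10,
)

```text
time: 7.45
tool_pos: [0.5121, 0.0704, 0.3407]
tool_rot: [3.141, -0.0, -2.789]
contact_force: [-0.0, -0.1, -0.3]
opening: 0.0249
grip_force: 0.0
```

```bash
python3 o.py
```

```text
time 7.45
tool_pos [0.5121 0.0704 0.3407]
tool_rot [ 3.1415 -0.     -2.7893]
contact_force [-0.0141 -0.1071 -0.2687]
torque [ 0.0765 -0.0258 -0.0435]
opening 0.0249
grip_force 0.0
qpos [-1.1700e-02  3.8890e-01  1.6428e+00  1.0000e-04  1.1099e+00 -1.9348e+00]
```

Emit:
arm_command(
  xyz=[
    [0,0,0],
    [0,0,0],
    [0,0,0],
    [0,0,0],
    [0,0,0],
  ],
  spin=[0,0,0,0,0],
  squeeze=40,
)

```text
time: 7.95
tool_pos: [0.5121, 0.0704, 0.3407]
tool_rot: [3.141, 0.0, -2.789]
contact_force: [-0.6, 0.0, 1.2]
opening: 0.0236
grip_force: 39.9
```

```bash
python3 o.py
```

```text
time 7.95
tool_pos [0.5121 0.0704 0.3407]
tool_rot [ 3.1414  0.     -2.7894]
contact_force [-0.64    0.0156  1.2393]
torque [0.11   0.0112 0.0135]
opening 0.0236
grip_force 39.8709
qpos [-1.1800e-02  3.8890e-01  1.6428e+00  2.0000e-04  1.1099e+00 -1.9348e+00]
```

Emit:
arm_command(
  xyz=[
    [0,0,0],
    [0,0,0],
    [0,0,0],
    [0,0,0],
    [0,0,0],
    [0,0,0],
  ],
  spin=[-2,-2,-2,-2,-2,0],
)

```text
time: 8.55
tool_pos: [0.5121, 0.0704, 0.3408]
tool_rot: [3.141, 0.0, -2.964]
contact_force: [0.1, -0.2, -0.1]
opening: 0.0237
grip_force: 39.9
```

```bash
python3 o.py
```

```text
time 8.55
tool_pos [0.5121 0.0704 0.3408]
tool_rot [ 3.1415  0.     -2.9641]
contact_force [ 0.1013 -0.207  -0.096 ]
torque [ 0.038   0.0044 -0.1351]
opening 0.0237
grip_force 39.8863
qpos [-1.1700e-02  3.8890e-01  1.6428e+00  1.0000e-04  1.1099e+00 -1.7600e+00]
```

Emit:
arm_command(
  xyz=[
    [0,0,0],
    [0,0,0],
    [0,0,0],
    [0,0,0],
    [0,0,0],
    [0,0,0],
  ],
  spin=[-2,-2,-2,-2,-2,0],
)

```text
time: 9.15
tool_pos: [0.5121, 0.0705, 0.3407]
tool_rot: [3.141, -0.0, -3.138]
contact_force: [0.2, -0.2, -0.3]
opening: 0.0234
grip_force: 39.9
```

```bash
python3 o.py
```

```text
time 9.15
tool_pos [0.5121 0.0705 0.3407]
tool_rot [ 3.1414 -0.     -3.1378]
contact_force [ 0.1655 -0.2153 -0.2936]
torque [ 0.0527  0.0629 -0.1016]
opening 0.0234
grip_force 39.8842
qpos [-1.1700e-02  3.8890e-01  1.6428e+00  2.0000e-04  1.1099e+00 -1.5863e+00]
```

```bash
cat > a.py <<'E'
from cell import *
import numpy as np
T=[]
for i in range(6):
    read_camera("side"); s=observe(); T.append(np.r_[s["torque"],s["contact_force"]])
T=np.array(T); print(s["time"],"yaw",np.degrees(s["tool_rot"][2]),"mean",T.mean(0).round(3),"tz",T[:,2].round(3))
E
python3 a.py
```

```text
9.45 yaw -179.7919972124978 mean [ 0.126  0.011 -0.122 -0.05   0.677 -0.348] tz [-0.112 -0.178 -0.121 -0.131 -0.128 -0.06 ]
```

Emit:
arm_command(
  xyz=[
    [0,0,0],
    [0,0,0],
    [0,0,0],
    [0,0,0],
    [0,0,0],
    [0,0,0],
  ],
  spin=[-2,-2,-2,-2,-2,0],
)

```text
time: 10.05
tool_pos: [0.5121, 0.0705, 0.3407]
tool_rot: [3.141, 0.0, 2.97]
contact_force: [-0.1, 0.4, -0.4]
opening: 0.0236
grip_force: 39.9
```

```bash
python3 a.py
```

```text
10.35 yaw 170.20143232841775 mean [ 0.166  0.016 -0.135 -0.499  0.88  -0.156] tz [-0.173 -0.144 -0.12  -0.157 -0.104 -0.112]
```

Emit:
arm_command(
  xyz=[
    [0,0,0],
    [0,0,0],
    [0,0,0],
    [0,0,0],
    [0,0,0],
    [0,0,0],
  ],
  spin=[-2,-2,-2,-2,-2,0],
)

```text
time: 10.95
tool_pos: [0.5121, 0.0705, 0.3407]
tool_rot: [3.141, -0.0, 2.796]
contact_force: [0.1, 0.4, -1.0]
opening: 0.0235
grip_force: 39.9
```

```bash
python3 a.py
```

```text
11.25 yaw 160.19920907822834 mean [ 0.219  0.006 -0.146 -0.316  1.464 -0.237] tz [-0.191 -0.208 -0.117 -0.164 -0.091 -0.104]
```

Emit:
arm_command(
  xyz=[
    [0,0,0],
    [0,0,0],
    [0,0,0],
    [0,0,0],
    [0,0,0],
    [0,0,0],
  ],
  spin=[-2,-2,-2,-2,-2,0],
)

```text
time: 11.85
tool_pos: [0.5121, 0.0705, 0.3407]
tool_rot: [3.141, 0.0, 2.621]
contact_force: [-0.1, 1.3, 0.1]
opening: 0.0237
grip_force: 39.9
```

```bash
python3 a.py;python3 - <<'E'
from cell import *
import cv2
c=read_camera("side"); cv2.imwrite("pics/s3.png",cv2.resize(c["img"][190:290,220:320,::-1],None,fx=6,fy=6,interpolation=cv2.INTER_CUBIC))
E
```

```text
12.15 yaw 150.20123956989812 mean [ 0.297 -0.003 -0.137  0.176  1.957 -0.452] tz [-0.2   -0.119 -0.127 -0.117 -0.124 -0.135]
```

View pics/s3.png

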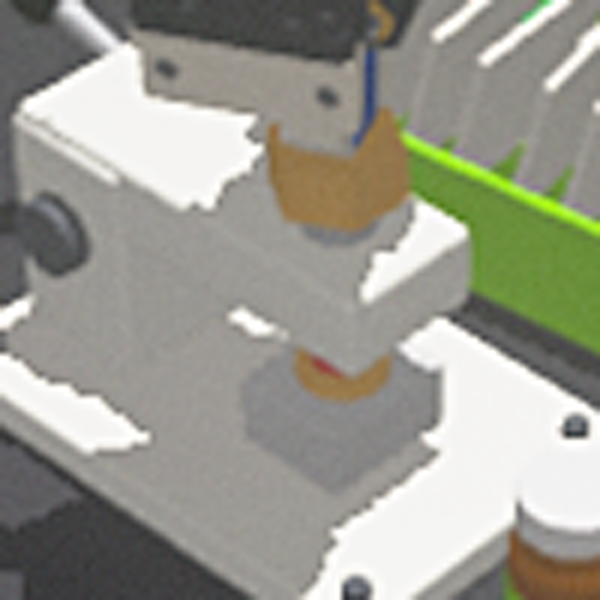

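The red foot now shows at about (322,366), just above the brass shim, and the head is turning with the gripper.

Emit:
arm_command(
  xyz=[
    [0,0,0],
    [0,0,0],
    [0,0,0],
    [0,0,0],
    [0,0,0],
    [0,0,0],
  ],
  spin=[-2,-2,-2,-2,-2,0],
)

```text
time: 12.8
tool_pos: [0.5121, 0.0705, 0.3407]
tool_rot: [3.141, -0.0, 2.447]
contact_force: [-0.5, 2.1, -0.4]
opening: 0.0238
grip_force: 39.9
```

```bash
python3 a.py
```

```text
13.1 yaw 140.20267675845497 mean [ 0.389 -0.043 -0.172 -0.01   2.574 -0.477] tz [-0.217 -0.183 -0.189 -0.161 -0.137 -0.146]
```

Emit:
arm_command(
  xyz=[
    [0,0,0],
    [0,0,0],
    [0,0,0],
    [0,0,0],
    [0,0,0],
    [0,0,0],
  ],
  spin=[-2,-2,-2,-2,-2,0],
)

```text
time: 13.7
tool_pos: [0.5121, 0.0705, 0.3407]
tool_rot: [3.141, -0.0, 2.272]
contact_force: [0.9, 3.4, 0.4]
opening: 0.0238
grip_force: 39.9
```

```bash
python3 a.py
```

```text
14.0 yaw 130.20476172018002 mean [ 0.462 -0.067 -0.153  0.328  3.011 -0.188] tz [-0.177 -0.161 -0.135 -0.114 -0.163 -0.172]
```

Emit:
arm_command(
  xyz=[
    [0,0,0],
    [0,0,0],
    [0,0,0],
    [0,0,0],
    [0,0,0],
    [0,0,0],
  ],
  spin=[-2,-2,-2,-2,-2,0],
)

```text
time: 14.6
tool_pos: [0.5121, 0.0705, 0.3407]
tool_rot: [3.141, -0.0, 2.098]
contact_force: [1.0, 4.3, -1.1]
opening: 0.0238
grip_force: 39.9
```

```bash
sed -i 's/range(6)/range(10)/' a.py; python3 a.py;python3 - <<'E'
from cell import *
import cv2
c=read_camera("side"); cv2.imwrite("pics/s4.png",cv2.resize(c["img"][235:275,255:305,::-1],None,fx=12,fy=12,interpolation=cv2.INTER_CUBIC))
E
```

```text
15.1 yaw 120.18732528331863 mean [ 0.546 -0.11  -0.087  1.037  3.895 -1.121] tz [-0.085 -0.093 -0.122 -0.121 -0.037 -0.097 -0.059 -0.039 -0.093 -0.127]
```

View pics/s4.png

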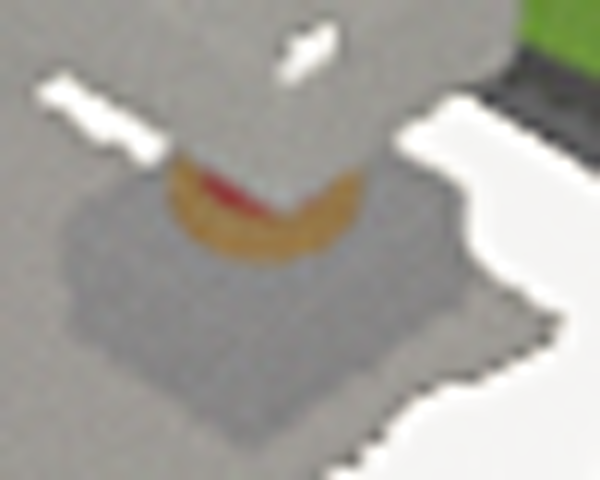

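The foot is at about (235,195), almost on the shim. The measured moment has begun to shift, so I'll go on in smaller steps.

Emit:
arm_command(
  xyz=[
    [0,0,0],
    [0,0,0],
    [0,0,0],
    [0,0,0],
  ],
  spin=[-2,-2,-1,0],
)

```text
time: 15.55
tool_pos: [0.5121, 0.0705, 0.3407]
tool_rot: [3.141, -0.0, 2.011]
contact_force: [1.2, 4.1, -1.5]
opening: 0.0232
grip_force: 39.9
```

```bash
sed -i 's/"tz".*/"tz",T[:,2].round(3), "eff6",s["joint_efforts"][5],"std",T[:,2].std())/' a.py; python3 a.py
```

```text
16.05 yaw 115.18776896942558 mean [ 0.681 -0.181  0.044  1.012  4.545 -1.617] tz [ 0.04   0.02   0.049  0.038  0.022  0.064  0.09  -0.024  0.098  0.041] eff6 0.06608000490814447 std 0.03347668616249764
```

Emit:
arm_command(
  xyz=[
    [0,0,0],
    [0,0,0],
    [0,0,0],
    [0,0,0],
    [0,0,0],
    [0,0,0],
    [0,0,0],
    [0,0,0],
    [0,0,0],
    [0,0,0],
    [0,0,0],
    [0,0,0],
    [0,0,0],
    [0,0,0],
    [0,0,0],
    [0,0,0],
    [0,0,0],
    [0,0,0],
  ],
  spin=[4,4,4,4,4,4,4,2,0,0,-1,-1,-1,-1,-0.5,-0.25,-0.25,-0.25],
)

```text
time: 17.85
tool_pos: [0.5121, 0.0704, 0.3407]
tool_rot: [3.141, 0.0, 2.441]
contact_force: [1.5, 4.0, -1.0]
opening: 0.0236
grip_force: 39.9
```

```bash
python3 o.py|grep torq; python3 a.py
```

```text
torque [ 0.7737 -0.2321  0.1157]
18.35 yaw 139.8581748716476 mean [ 0.757 -0.2    0.114  1.303  4.936 -1.412] tz [0.071 0.119 0.116 0.117 0.184 0.091 0.135 0.118 0.067 0.117] eff6 0.11375682894140482 std 0.03163964887527912
```

Emit:
arm_command(
  xyz=[
    [0,0,0],
    [0,0,0],
    [0,0,0],
    [0,0,0],
    [0,0,0],
    [0,0,0],
    [0,0,0],
    [0,0,0],
  ],
  spin=[-1,-1,-1,-1,-0.5,-0.25,-0.25,-0.25],
)

```text
time: 19.15
tool_pos: [0.5121, 0.0705, 0.3407]
tool_rot: [3.141, 0.0, 2.349]
contact_force: [1.1, 5.6, -1.2]
opening: 0.0238
grip_force: 39.9
```

```bash
python3 o.py|grep torq; python3 a.py
```

```text
torque [ 0.7751 -0.2667  0.169 ]
19.65 yaw 134.607646335325 mean [ 0.78  -0.227  0.115  1.131  4.942 -1.264] tz [0.163 0.057 0.109 0.139 0.085 0.123 0.117 0.115 0.095 0.145] eff6 0.1142419665120542 std 0.02924156421301328
```

Slow endings give a clean free-turning reference: tz about 0.115, and the joint 6 effort of 0.114 looks less noisy. I'll repeat the same pattern.

Emit:
arm_command(
  xyz=[
    [0,0,0],
    [0,0,0],
    [0,0,0],
    [0,0,0],
    [0,0,0],
    [0,0,0],
    [0,0,0],
    [0,0,0],
  ],
  spin=[-1,-1,-1,-1,-0.5,-0.25,-0.25,-0.25],
)

```text
time: 20.45
tool_pos: [0.5121, 0.0705, 0.3407]
tool_rot: [3.141, 0.0, 2.258]
contact_force: [1.7, 5.5, -1.5]
opening: 0.0233
grip_force: 39.9
```

```bash
sed -i 's/range(10)/range(6)/' a.py; python3 a.py
```

```text
20.75 yaw 129.36062149626156 mean [ 0.754 -0.21   0.135  1.573  4.884 -1.482] tz [0.199 0.134 0.107 0.09  0.145 0.137] eff6 0.12511557899415493 std 0.03422229499162859
```

Emit:
arm_command(
  xyz=[
    [0,0,0],
    [0,0,0],
    [0,0,0],
    [0,0,0],
    [0,0,0],
    [0,0,0],
    [0,0,0],
    [0,0,0],
  ],
  spin=[-1,-1,-1,-1,-0.5,-0.25,-0.25,-0.25],
)

```text
time: 21.55
tool_pos: [0.5121, 0.0704, 0.3407]
tool_rot: [3.141, 0.0, 2.166]
contact_force: [0.6, 4.8, -0.5]
opening: 0.0239
grip_force: 39.9
```

```bash
python3 a.py
```

```text
21.85 yaw 124.11181690358252 mean [ 0.753 -0.199  0.149  1.592  4.949 -1.137] tz [0.193 0.218 0.101 0.126 0.147 0.109] eff6 0.14117220416665077 std 0.042937155419160086
```

Emit:
arm_command(
  xyz=[
    [0,0,0],
    [0,0,0],
    [0,0,0],
    [0,0,0],
    [0,0,0],
    [0,0,0],
    [0,0,0],
    [0,0,0],
  ],
  spin=[-1,-1,-1,-1,-0.5,-0.25,-0.25,-0.25],
)

```text
time: 22.65
tool_pos: [0.5121, 0.0705, 0.3407]
tool_rot: [3.141, 0.0, 2.074]
contact_force: [1.3, 5.5, -1.0]
opening: 0.024
grip_force: 39.9
```

```bash
python3 a.py
```

```text
22.95 yaw 118.86496774366297 mean [ 0.744 -0.218  0.153  1.439  4.916 -1.569] tz [0.154 0.138 0.188 0.132 0.112 0.196] eff6 0.15958175528794527 std 0.030118578555990077
```

Emit:
arm_command(
  xyz=[
    [0,0,0],
    [0,0,0],
    [0,0,0],
    [0,0,0],
    [0,0,0],
    [0,0,0],
    [0,0,0],
    [0,0,0],
  ],
  spin=[-1,-1,-1,-1,-0.5,-0.25,-0.25,-0.25],
)

```text
time: 23.75
tool_pos: [0.5121, 0.0705, 0.3408]
tool_rot: [3.141, 0.0, 1.983]
contact_force: [0.9, 4.9, -0.7]
opening: 0.0237
grip_force: 39.9
```

```bash
python3 a.py
```

```text
24.05 yaw 113.61629828343445 mean [ 0.737 -0.188  0.188  1.482  4.923 -1.129] tz [0.232 0.171 0.16  0.157 0.206 0.203] eff6 0.17897802405059338 std 0.027262019603815562
```

Emit:
arm_command(
  xyz=[
    [0,0,0],
    [0,0,0],
    [0,0,0],
    [0,0,0],
    [0,0,0],
    [0,0,0],
  ],
  spin=[-1,-1,-0.5,-0.25,-0.25,-0.25],
)

```text
time: 24.65
tool_pos: [0.5121, 0.0705, 0.3407]
tool_rot: [3.141, 0.0, 1.926]
contact_force: [1.2, 4.6, -2.5]
opening: 0.0238
grip_force: 39.9
```

```bash
sed -i 's/range(6)/range(12)/' a.py; python3 a.py
```

```text
25.25 yaw 110.37126762692537 mean [ 0.752 -0.217  0.189  1.381  4.898 -1.487] tz [0.228 0.203 0.125 0.177 0.196 0.153 0.183 0.209 0.189 0.187 0.272 0.15 ] eff6 0.19135391805320978 std 0.036704627942946676
```

The knob is at snug: the effort shift is about 0.08–0.1 and it stands about 22° past contact. I'll release it, turn to the nut's flats and go down.

Emit:
arm_command(
  xyz=[
    [0,0,0],
    [0,0,0],
    [0,0,0],
    [0,0,0],
    [0,0,0],
    [0,0,0],
    [0,0,0],
    [0,0,0],
    [0,0,-10],
    [0,0,-10],
    [0,0,-11],
    [0,0,0],
    [0,0,0],
  ],
  spin=[0,0,0,0,0,-7,-7,-6,0,0,0,0,0],
  jaw=1,
)

```text
time: 26.55
tool_pos: [0.5121, 0.0704, 0.3092]
tool_rot: [-3.14, -0.0, 1.579]
contact_force: [0.3, -0.4, 0.6]
opening: 0.0915
grip_force: 0.0
```

Emit:
arm_command(
  xyz=[
    [0,0,0],
    [0,0,0],
    [0,0,0],
    [0,0,0],
    [0,0,0],
    [0,0,0],
    [0,0,0],
  ],
  spin=[0,0,0,0,0,0,0],
  jaw=-1,
  squeeze=8,
)

```text
time: 27.25
tool_pos: [0.5121, 0.0704, 0.3098]
tool_rot: [3.141, 0.0, 1.579]
contact_force: [0.1, -0.5, -0.1]
opening: 0.0461
grip_force: 8.0
```

```bash
python3 o.py
```

```text
time 27.25
tool_pos [0.5121 0.0704 0.3098]
tool_rot [3.1413e+00 1.0000e-04 1.5786e+00]
contact_force [ 0.1202 -0.4789 -0.0813]
torque [-0.0641  0.0083  0.0877]
opening 0.0461
grip_force 7.995
qpos [-1.1700e-02  4.2530e-01  1.6825e+00 -1.0000e-04  1.0335e+00 -1.9400e-02]
```

Emit:
arm_command(
  xyz=[
    [0,0,0],
    [0,0,0],
    [0,0,0],
    [0,0,0],
    [0,0,0],
    [0,0,0],
    [0,0,0],
    [0,0,0],
    [0,0,0],
    [0,0,0],
    [0,0,0],
  ],
  spin=[0,0,0,-2,-2,-2,-1,-0.5,-0.25,-0.25,-0.25],
  squeeze=50,
)

```text
time: 28.35
tool_pos: [0.5122, 0.0704, 0.3098]
tool_rot: [3.141, -0.0, 1.434]
contact_force: [-0.4, -0.3, 1.7]
opening: 0.0456
grip_force: 50.0
```

```bash
sed -i 's/range(12)/range(6)/' a.py; python3 a.py
```

```text
28.65 yaw 82.18334973778516 mean [-0.087 -0.018  0.088  0.627  0.053  0.9  ] tz [0.13  0.106 0.062 0.079 0.07  0.084] eff6 0.0856977654621005 std 0.02292938487946022
```

Emit:
arm_command(
  xyz=[
    [0,0,0],
    [0,0,0],
    [0,0,0],
    [0,0,0],
    [0,0,0],
    [0,0,0],
    [0,0,0],
    [0,0,0],
    [0,0,0],
    [0,0,0],
  ],
  spin=[-3,-3,-3,-2,-2,-1,-0.5,-0.25,-0.25,-0.25],
)

```text
time: 29.65
tool_pos: [0.5121, 0.0704, 0.3098]
tool_rot: [3.141, -0.0, 1.168]
contact_force: [1.4, -0.2, 2.6]
opening: 0.0459
grip_force: 50.0
```

```bash
python3 a.py
```

```text
29.95 yaw 66.9291015381565 mean [-0.087 -0.016  0.077  0.745  0.241  1.821] tz [0.131 0.062 0.092 0.06  0.033 0.083] eff6 0.08443484315648675 std 0.030615061192606284
```

Emit:
arm_command(
  xyz=[
    [0,0,0],
    [0,0,0],
    [0,0,0],
    [0,0,0],
    [0,0,0],
    [0,0,0],
    [0,0,0],
    [0,0,0],
    [0,0,0],
    [0,0,0],
  ],
  spin=[-3,-3,-3,-2,-2,-1,-0.5,-0.25,-0.25,-0.25],
)

```text
time: 30.95
tool_pos: [0.5121, 0.0704, 0.3098]
tool_rot: [3.141, -0.0, 0.902]
contact_force: [0.4, -0.1, 2.6]
opening: 0.0457
grip_force: 50.0
```

```bash
python3 a.py
```

```text
31.25 yaw 51.68265670626789 mean [-0.091 -0.034  0.146  0.665  0.051  2.66 ] tz [0.169 0.153 0.159 0.157 0.088 0.149] eff6 0.15814138110727072 std 0.026468984758477
```

Emit:
arm_command(
  xyz=[
    [0,0,0],
    [0,0,0],
    [0,0,0],
    [0,0,0],
    [0,0,0],
    [0,0,0],
    [0,0,0],
    [0,0,0],
    [0,0,0],
  ],
  spin=[-2,-2,-2,-2,-1,-0.5,-0.25,-0.25,-0.25],
)

```text
time: 32.15
tool_pos: [0.5121, 0.0704, 0.3098]
tool_rot: [3.141, -0.0, 0.723]
contact_force: [1.4, -0.1, 3.6]
opening: 0.0459
grip_force: 50.0
```

```bash
python3 a.py
```

```text
32.45 yaw 41.433655112452335 mean [-0.09   0.     0.253  1.054 -0.254  3.294] tz [0.317 0.277 0.27  0.229 0.19  0.231] eff6 0.2518026530742645 std 0.04085309833569935
```

Emit:
arm_command(
  xyz=[
    [0,0,0],
    [0,0,0],
    [0,0,0],
    [0,0,0],
    [0,0,0],
    [0,0,0],
    [0,0,0],
    [0,0,0],
  ],
  spin=[-1,-1,-1,-1,-0.75,-0.25,-0.25,-0.25],
)

```text
time: 33.25
tool_pos: [0.5121, 0.0704, 0.3098]
tool_rot: [3.141, -0.0, 0.627]
contact_force: [2.0, 0.6, 3.5]
opening: 0.0457
grip_force: 50.0
```

```bash
python3 a.py
```

```text
33.55 yaw 35.92608337238355 mean [-0.079 -0.047  0.303  0.909  0.129  4.516] tz [0.426 0.337 0.218 0.306 0.309 0.219] eff6 0.28850315138697624 std 0.07144966935476206
```

Emit:
arm_command(
  xyz=[
    [0,0,0],
    [0,0,0],
    [0,0,0],
    [0,0,0],
    [0,0,0],
    [0,0,15],
    [0,0,20],
    [0,0,20],
    [0,0,20],
    [0,0,20],
    [0,0,0],
    [0,-30,0],
    [0,-30,0],
    [0,-30,0],
    [0,-30,0],
    [0,-30,0],
    [0,-30,0],
    [0,-30,0],
    [0,0,0],
  ],
  spin=[0,0,0,0,0,0,0,0,0,0,0,0,0,0,0,0,0,0,0],
  jaw=1,
)

```text
time: 35.45
tool_pos: [0.5119, -0.1425, 0.4034]
tool_rot: [-3.141, 0.001, 0.623]
contact_force: [-0.0, 1.2, 0.7]
opening: 0.0914
grip_force: 0.0
```

```bash
python3 - <<'E'
from cell import *
import cv2
c=read_camera("top"); cv2.imwrite("pics/t5.png",cv2.resize(c["img"][266:310,262:310,::-1],None,fx=13,fy=13,interpolation=cv2.INTER_CUBIC))
print(observe()["time"])
E
```

```text
35.5
```

View pics/t5.png

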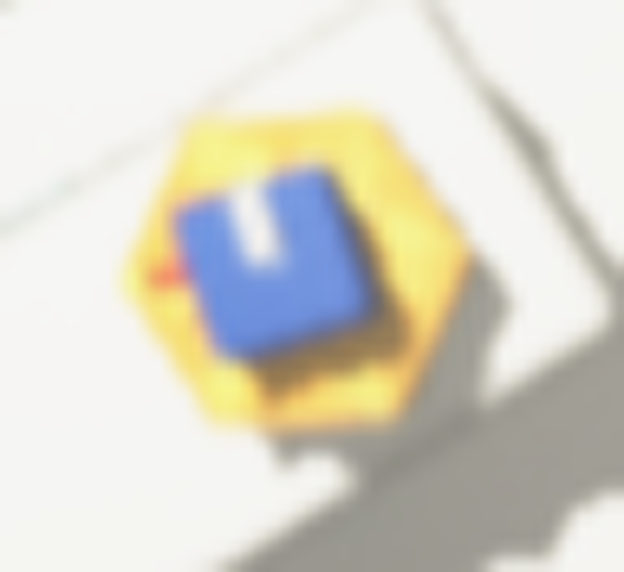

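The nut's red mark at (165,275) sits about 4° clockwise of where it started, and the head has turned about 90°, with its white mark now pointing up at (258,225). Both held after release.

```bash
python3 -c "
from cell import *
print(hand_in())"
```

```text
the job is handed in; nothing more can be done
None
```

I handed the job in at about 35.5 s: the foot is set on the shim at an estimated 25 N and the jam nut is retightened to about -0.43 rad (roughly 45 N on the shoe, estimated from joint effort and turn angle); I never touched the jar, syringe or basket.

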